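Make up two tableware sets for the sales table

TASK

Make up the two sets from the loose stock on the table. Stand the mug and the egg cup on the breakfast board, each in the round recess made for it, and stand the salt shaker, the pepper mill and the sugar pot in the condiment stand, each inside the ring made for it. Set each one down gently and upright without tipping any over, and leave the tumbler, the candlestick and the black dip bowl standing where they are.

Things in the scene. Friction and masses are not known exactly. Their poses are not given: they have to be found in the camera images.
- breakfast_board: Oblong brown wooden board, 150 mm (its x) by 260 mm (its y), 18 mm thick, flat on the table, fixed. Two round cork-lined recesses, 8 mm deep (floor 10 mm above the table): the large one, 78 mm across, for the mug, centred 80 mm from the middle along +y; the small one, 58 mm, for the egg cup, 80 mm along -y. Origin: centre of its underside.
- condiment_stand: Round dark-wood base, 210 mm across, fixed; mid post 10 mm thick with a 29 mm loop, 99 mm high. Three steel rings, 3 mm walls, floor inside at 10 mm, tops at 22 mm above the table, centres 58 mm from the middle: small (52 mm inside, salt) along +x; middle (64 mm, pepper) 120 deg counter-clockwise from it seen from above; large (74 mm, sugar) 240 deg. Origin: centre of underside.
- mug: Mug: plain white ceramic mug, open at the top, 66 mm across (foot 60 mm), 80 mm tall, with a handle that stands out to 63 mm from its axis on its own +y side, between 17 and 71 mm up. The straight wall can be gripped across the mug along its x, clear of the handle. About 220 g. Stands upright and loose on the table. Origin: centre of its underside, z up.
- egg_cup: Egg cup: small white ceramic cup on a stem, 65 mm tall; foot 40 mm across, stem 16 mm, bowl 48 mm across with a straight outer wall from 45 to 65 mm up and open at the top. Round, about 70 g. Stands upright and loose on the table. Origin: centre of its underside, z up.
- salt_shaker: Salt shaker: clear glass cylinder 36 mm across with a domed steel cap 37 mm across with small holes, 74 mm tall in all; glass from 0 to 54 mm up. Round, about 90 g. Stands upright and loose on the table. Origin: centre of its underside, z up.
- pepper_mill: Pepper mill: turned dark wood, 95 mm tall with its small steel button; foot 48 mm across, straight waist 32 mm across from 36 to 60 mm up, head 42 mm across. Round, about 140 g. Stands upright and loose on the table. Origin: centre of its underside, z up.
- sugar_pot: Sugar pot: plain white ceramic straight-sided pot, closed by a lid that is one piece with it and has a small round knob; no handle. Foot 58 mm, wall 60 mm across from 4 to 58 mm up, lid rim 64 mm across from 58 to 61 mm up, 82 mm tall with the knob. Round, about 240 g. Stands upright and loose on the table. Origin: centre of its underside, z up.
- tumbler: Glass tumbler without handle, 54 mm across at the foot, 68 mm at the open rim, 90 mm tall. Belongs to no set: leave it where it stands. Origin: centre of its underside, z up.
- candlestick: Plated steel candlestick: flat foot 68 mm across, thin beaded stem, candle socket on top, 94 mm tall. Belongs to no set: leave it where it stands. Origin: centre of its underside, z up.
- dip_bowl: Small black dip bowl, 76 mm across at the rim, 34 mm tall. Belongs to no set: leave it where it stands. Origin: centre of its underside, z up.
Things that resemble listed ones, but are neither listed nor needed, are in the scene too. What is shaped like the pepper_mill but orange is not meant.

How it is judged (in metres and radians):
At the end, for the whole second after the job is handed in: Mug and egg cup stand in the board's large and small recess, salt, pepper and sugar in the stand's small, middle and large ring: within 12 mm of its middle along each axis, foot on its floor (4 mm), upright (0.1 rad), at rest. Tumbler, candlestick and dip bowl are within 25 mm of their start (x of mug in the frame of breakfast_board between -0.012 and 0.012 m and y of mug in the frame of breakfast_board between 0.068 and 0.092 m and z of mug in the frame of breakfast_board between 0.006 and 0.014 m and angle between each of mug, egg_cup, salt_shaker, pepper_mill, sugar_pot's own z axis and vertical below 0.1 rad and linear speed of each of mug, egg_cup, salt_shaker, pepper_mill, sugar_pot below 0.02 m/s and x of egg_cup in the frame of breakfast_board between -0.012 and 0.012 m and y of egg_cup in the frame of breakfast_board between -0.092 and -0.068 m and z of egg_cup in the frame of breakfast_board between 0.006 and 0.014 m and x of salt_shaker in the frame of condiment_stand between 0.046 and 0.07 m and y of salt_shaker in the frame of condiment_stand between -0.012 and 0.012 m and z of salt_shaker in the frame of condiment_stand between 0.006 and 0.014 m and x of pepper_mill in the frame of condiment_stand between -0.041 and -0.017 m and y of pepper_mill in the frame of condiment_stand between 0.0382 and 0.0622 m and z of pepper_mill in the frame of condiment_stand between 0.006 and 0.014 m and x of sugar_pot in the frame of condiment_stand between -0.041 and -0.017 m and y of sugar_pot in the frame of condiment_stand between -0.0622 and -0.0382 m and z of sugar_pot in the frame of condiment_stand between 0.006 and 0.014 m and distance of each of tumbler, candlestick, dip_bowl from where it was at the start of the episode below 0.025 m); the robot touches nothing.
It fails at once if one of the five things is tipped over (angle between any of mug, egg_cup, salt_shaker, pepper_mill, sugar_pot's own z axis and vertical above 0.8 rad).
It fails at once if a thing is slammed onto the board or the stand (contact over 50 N) (contact force between any of mug, egg_cup and breakfast_board above 50 N or contact force between any of salt_shaker, pepper_mill, sugar_pot and condiment_stand above 50 N).
It fails at once if the tumbler, the candlestick or the dip bowl is shifted more than 25 mm or tipped (distance of any of tumbler, candlestick, dip_bowl from where it was at the start of the episode above 0.025 m or angle between any of tumbler, candlestick, dip_bowl's own z axis and vertical above 0.4 rad).
It fails at once if a thing is dropped into its place: let go while its foot is more than 20 mm above the floor of the recess or ring ((x of mug in the frame of breakfast_board between -0.03 and 0.03 m and y of mug in the frame of breakfast_board between 0.05 and 0.11 m and z of mug in the frame of breakfast_board above 0.03 m and contact force between the fingers and mug below 0.02 N) or (x of egg_cup in the frame of breakfast_board between -0.03 and 0.03 m and y of egg_cup in the frame of breakfast_board between -0.11 and -0.05 m and z of egg_cup in the frame of breakfast_board above 0.03 m and contact force between the fingers and egg_cup below 0.02 N) or (x of salt_shaker in the frame of condiment_stand between 0.028 and 0.088 m and y of salt_shaker in the frame of condiment_stand between -0.03 and 0.03 m and z of salt_shaker in the frame of condiment_stand above 0.03 m and contact force between the fingers and salt_shaker below 0.02 N) or (x of pepper_mill in the frame of condiment_stand between -0.059 and 0.001 m and y of pepper_mill in the frame of condiment_stand between 0.0202 and 0.0802 m and z of pepper_mill in the frame of condiment_stand above 0.03 m and contact force between the fingers and pepper_mill below 0.02 N) or (x of sugar_pot in the frame of condiment_stand between -0.059 and 0.001 m and y of sugar_pot in the frame of condiment_stand between -0.0802 and -0.0202 m and z of sugar_pot in the frame of condiment_stand above 0.03 m and contact force between the fingers and sugar_pot below 0.02 N)).
It also fails if it takes over 131 s, if anything falls off the work surface, if the arm or the gripper's body presses on something with over 40 N, if the wrist force passes 120 N, or if a joint passes its speed limit or range.

ROBOT

A 6-joint arm with a two-finger parallel gripper is mounted at the origin on the work surface. World frame = base frame: x ahead of the robot, y to its left, z up, the work surface at z = 0. Lengths are in m, angles in degrees, forces in N, time in s.
With the tool pointing down it reaches from about 0.4 to 0.825 m from the base axis. Payload 7 kg.
Tool frame: the origin (TCP) lies at the very end of the fingers, on their centre line; the grasp point (between the pads) lies 19 mm behind it (ctrl.grip_point_offset is the distance from the TCP to the grasp point, in m); x points along the fingers, z is the direction in which the jaws open and shut, and the axes are right-handed (so a half turn about x gives the same grasp; the last joint's range is limited). The gripper opens to 88 mm and grips with 3 to 60 N. Pads are 19 mm wide; open, the fingers measure 130 mm over their backs; the gripper's body (78 mm by 193 mm) begins 47 mm behind the grasp point.
Start: joints at [85.491, 20.546, 0.682, 0, -70.136, -16.507], TCP at [0.242, 0.63, 0.191] pointing down, gripper open.
Joint ranges: [-176.03, 176.03], [-82.01, 121.73], [-58.28, 71.71], [-173.87, 95.51], [-174.79, -0.11], [-173.66, 173.66]. Speed limits (degrees/s): [136.94, 136.94, 172.46, 180, 180, 180].

INTERFACE

Orientations are given as [roll, pitch, yaw] about the fixed x, y, z axes, in that order (R = Rz(yaw) Ry(pitch) Rx(roll)).
In Python, from plant import get_obs, snapshot, calibration, close_job, ctrl gives the robot as it stands.
- The arm moves only by the tool move_arm, never from a script. Its argument "commands" is a list that holds one entry, the list of rows, each a list of 4 numbers: the shift along the tool's x, y, z in cm, then the turn about the tool's x in rad. In form: [[[dx, dy, dz, spin], ...]]. A call has 1 to 8 rows; each row shifts and turns the commanded pose from where the row before left it, along the tool's axes as they then stand; what a row does not reach is not made up. A row lasts 1/10 s, in which the tool goes at most 50 mm and 8.59 degrees, less where a joint would pass 70% of its speed; a pose out of reach is approached as far as the arm can. A call with a gripper value outside its range is refused whole. "jaw" is the finger opening in cm, from 0 to 8.76, set as the call begins (left out, the last holds). The fingers move at their own pace and stop on an object; the grip force is fixed at half the most. Time passes only in rows, so rows that do not move let the fingers close. It gives the time, the measured TCP pose, the force and the opening at its end, in the units of the state.
- get_obs(): the state, without advancing time (a new reading comes with each control period).
- snapshot(name): name is "scene" or "top" or "wrist"; returns (picture, depth): 480x640x3 uint8, red, green, blue; 480x640 float32, m along the optical axis (not along the pixel's ray), 0 where there is no reading.
- calibration(name): a dict with "mtx" (3x3 intrinsics, pixels), "T" (4x4, takes a point from camera to world coordinates); the wrist camera has in their place "tool_from_camera" (4x4, takes a point from camera to tool coordinates, whose origin is the TCP and whose axes are the tool frame's). Camera axes: x right, y up, looking along -z (the intrinsics and any distortion apply to the point x, -y, -z); pixel columns grow to the right and rows downward; lengths in m; the calibration is good to about 2 mm. A picture is of the moment at which its call begins: read the wrist's pose just before it. calibration takes no time and is no camera call.
- close_job(): hands the job in, once; it reports no verdict.
The state is a dict: "clock": time; "joint_pos": joint angles; "qvel": joint speeds; "tau": joint torques, N m; "tool_pos": TCP position; "orientation": TCP orientation; "force": force on the tool from outside, world axes, zero at the start; "moment": the same for the moment, N m; "opening": finger opening in m.
Only numpy, scipy, OpenCV 4.12 (cv2) and the standard library are available. Lean on these libraries where they do the work, as an engineer would, in place of code of your own. Each camera call takes 0.05 s, during which the arm holds its last target. There are 200 camera calls.

## Working session

There is one attempt and no reset: what is moved stays moved. The work goes in short steps, Python scripts to look and compute and a tool call to move; the robot and the scene stay as the last step left them, time stands still between calls to the robot, and variables do not carry over. Pictures are saved under pics/ and viewed, about 12 in all and at most 16, crops included, and the job is handed in when it is done.

Besides the shell and the picture viewer there is one more tool, called after "Request:" by a JSON object that holds its "fn" and its "kwargs". move_arm: Moves the arm, as the interface text tells. Its arguments: {"type":"object","properties":{"commands":{"type":"array"},"jaw":{"type":"number"}},"required":["commands"]}

```bash
ls; mkdir -p pics; python3 - <<'E'
from plant import *
import cv2,numpy as np
np.set_printoptions(precision=4,suppress=True)
print(get_obs())
for n in ("top","scene"):
    p,d=snapshot(n); cv2.imwrite(f"pics/{n}0.png",p[:,:,::-1]); np.savez(f"{n}0.npz",p=p,d=d)
    print(n,calibration(n))
print(calibration("wrist"))
E
```

```text
pics
{'clock': 0.0, 'joint_pos': array([ 85.4935,  20.592 ,   0.6334,  -0.0202, -70.1386, -16.5064]), 'qvel': array([-0.0361, -0.0629,  0.1318, -0.0046,  0.0403,  0.0413]), 'tau': array([ -0.0023, -58.2707,  29.3049,   6.997 ,   0.0068,  -0.0002]), 'tool_pos': array([0.2419, 0.6296, 0.1905]), 'orientation': array([   5.4519,   89.901 , -105.5679]), 'force': array([ 0.0273, -0.4863,  0.3938]), 'moment': array([0.0033, 0.0032, 0.0026]), 'opening': 0.08741813248506612}
top {'mtx': array([[505.7253,   0.    , 307.8713],
       [  0.    , 505.7253, 248.4489],
       [  0.    ,   0.    ,   1.    ]]), 'T': array([[ 0.021 ,  0.989 , -0.1464,  0.3328],
       [-0.9997,  0.023 ,  0.0119,  0.0237],
       [ 0.0151,  0.1461,  0.9892,  1.2065],
       [ 0.    ,  0.    ,  0.    ,  1.    ]])}
scene {'mtx': array([[526.3907,   0.    , 320.3207],
       [  0.    , 526.3907, 236.3767],
       [  0.    ,   0.    ,   1.    ]]), 'T': array([[ 0.1672, -0.5592,  0.812 ,  1.3138],
       [ 0.9857,  0.1142, -0.1243, -0.1012],
       [-0.0233,  0.8211,  0.5703,  0.611 ],
       [ 0.    ,  0.    ,  0.    ,  1.    ]])}
{'mtx': array([[350.9046,   0.    , 319.701 ],
       [  0.    , 350.9046, 237.9142],
       [  0.    ,   0.    ,   1.    ]]), 'tool_from_camera': array([[-0.0003,  0.3015, -0.9535, -0.1931],
       [-0.    ,  0.9535,  0.3015,  0.081 ],
       [ 1.    ,  0.0001, -0.0003,  0.0003],
       [ 0.    ,  0.    ,  0.    ,  1.    ]])}
```

View pics/top0.png

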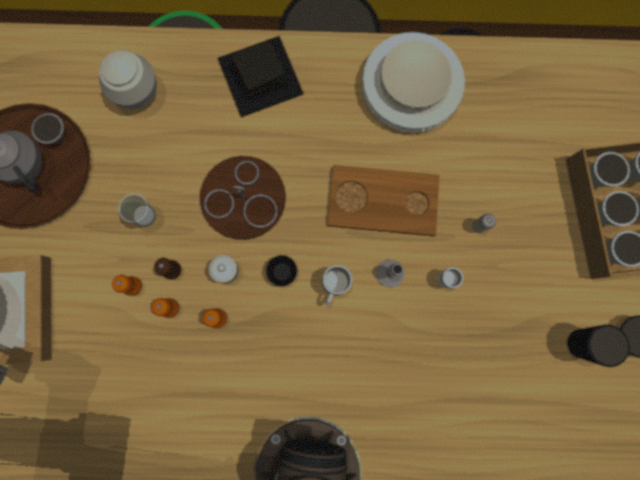

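View pics/scene0.png

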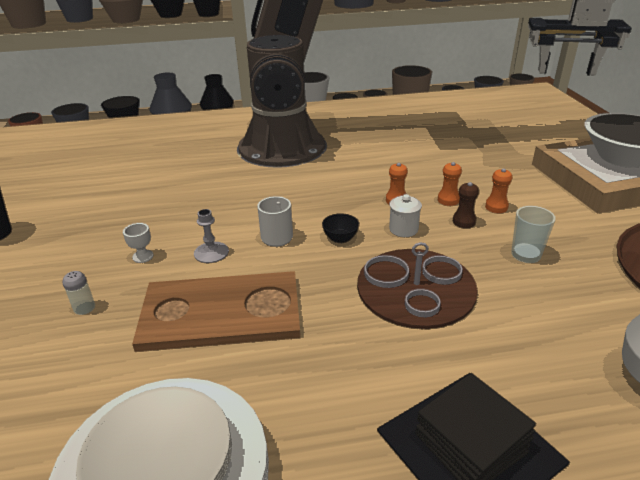

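The top view shows: dark mill (167,268), sugar (222,268), dip bowl (281,270), mug (337,280) with its handle to the lower left, candlestick (390,272), egg cup (451,278), salt (485,222), stand (242,197), board (384,200). The tumbler is at (136,210). The scene view agrees. Next I'll measure them.

```bash
cat > h.py <<'E'
from plant import *
import cv2,numpy as np
np.set_printoptions(precision=4,suppress=True)
def wristT():
    from scipy.spatial.transform import Rotation as R
    o=get_obs(); T=np.eye(4); T[:3,:3]=R.from_euler('xyz',o['orientation'],degrees=True).as_matrix(); T[:3,3]=o['tool_pos']
    return T@calibration('wrist')['tool_from_camera']
def rays(uv,K,T):
    uv=np.asarray(uv,float).reshape(-1,2)
    c=np.c_[(uv[:,0]-K[0,2])/K[0,0],-(uv[:,1]-K[1,2])/K[1,1],-np.ones(len(uv))]
    return c@T[:3,:3].T
def plane(uv,z,K,T):
    r=rays(uv,K,T); return T[:3,3]+r*((z-T[2,3])/r[:,2])[:,None]
def cloud(d,K,T):
    v,u=np.mgrid[:480,:640]; r=rays(np.c_[u.ravel(),v.ravel()],K,T)
    return (T[:3,3]+r*d.ravel()[:,None]).reshape(480,640,3)
def project(P,K,T):
    c=(np.asarray(P,float)-T[:3,3])@T[:3,:3]; return np.c_[K[0,2]-K[0,0]*c[:,0]/c[:,2],K[1,2]+K[1,1]*c[:,1]/c[:,2]]
E
python3 - <<'E'
from h import *
C={}
for n in ("top","scene"):
    f=np.load(n+"0.npz"); c=calibration(n); C[n]=(f['p'],cloud(f['d'],c['mtx'],c['T']),f['d'],c)
p,X,d,c=C['top']
print("table z",np.median(X[240:260,500:560,2]),np.mean(d==0))
roi=dict(pepper=(167,268,18),o1=(125,284,18),o2=(163,307,18),o3=(213,318,18),sugar=(222,268,20),bowl=(281,270,22),mug=(337,282,26),candle=(390,272,20),egg=(451,278,18),salt=(485,222,15),tumb=(136,210,24),stand=(242,197,48))
for k,(u,v,r) in roi.items():
    P=X[v-r:v+r,u-r:u+r].reshape(-1,3); P=P[(P[:,2]>.006)&(P[:,2]<.2)]
    if not len(P): print(k,'none');continue
    zt=np.percentile(P[:,2],98)
    for lo in (zt-.012,zt-.03):
        Q=P[P[:,2]>lo]; ce,ra=cv2.minEnclosingCircle(Q[:,:2].astype(np.float32)*1000); print(k,'ztop %.3f'%zt,'circ',np.round(ce,1),'r %.1f'%ra,len(Q))
# board
hsv=cv2.cvtColor(p,cv2.COLOR_RGB2HSV)
M=((X[...,2]>.012)&(X[...,2]<.025)); M[:, :310]=0;M[:,455:]=0;M[:150]=0;M[250:]=0
cn=max(cv2.findContours(M.astype(np.uint8),0,1)[0],key=cv2.contourArea)
W=plane(cn.reshape(-1,2),.018,c['mtx'],c['T']); print('board',cv2.minAreaRect(W[:,:2].astype(np.float32)*1000))
# stand base
M=((X[...,2]>.005)&(X[...,2]<.03));M[:,:190]=0;M[:,300:]=0;M[:145]=0;M[250:]=0
cn=max(cv2.findContours(M.astype(np.uint8),0,1)[0],key=cv2.contourArea)
W=plane(cn.reshape(-1,2),.01,c['mtx'],c['T']); e=cv2.fitEllipse(W[:,:2].astype(np.float32)*1000);print('stand',e)
big=np.hstack([cv2.resize(p[145:250,190:310],None,fx=3,fy=3,interpolation=3),cv2.resize(p[145:250,320:450],None,fx=3,fy=3,interpolation=3)])
cv2.imwrite('pics/crop1.png',big[:,:,::-1]);print(big.shape)
E
```

```text
table z -9.023265299934469e-05 0.004020182291666666
pepper ztop 0.094 circ [452.1 333.7] r 18.8 206
pepper ztop 0.094 circ [452.4 333.9] r 20.5 266
o1 ztop 0.094 circ [411.3 424.1] r 18.8 194
o1 ztop 0.094 circ [411.5 424.5] r 20.2 276
o2 ztop 0.094 circ [361.7 333.6] r 18.7 205
o2 ztop 0.094 circ [361.9 333.8] r 20.6 273
o3 ztop 0.095 circ [340.7 220.2] r 19.1 206
o3 ztop 0.095 circ [340.8 220.9] r 20.3 271
sugar ztop 0.080 circ [452. 204.] r 26.2 176
sugar ztop 0.080 circ [452.9 204.2] r 32.1 612
bowl ztop 0.036 circ [453.8  72. ] r 37.6 242
bowl ztop 0.036 circ [453.   79.8] r 44.9 603
mug ztop 0.083 circ [424.  -52.2] r 40.7 177
mug ztop 0.083 circ [418.2 -49.5] r 47.0 270
candle ztop 0.097 circ [ 456.4 -187.5] r 13.4 112
candle ztop 0.097 circ [ 456.2 -187.4] r 16.8 177
egg ztop 0.069 circ [ 443.1 -319.2] r 24.6 145
egg ztop 0.069 circ [ 443.1 -319.2] r 24.6 281
salt ztop 0.076 circ [ 576.  -402.8] r 18.2 182
salt ztop 0.076 circ [ 575.4 -402.5] r 18.8 228
tumb ztop 0.092 circ [582.7 406.2] r 34.5 232
tumb ztop 0.092 circ [582.7 406.2] r 34.5 399
stand ztop 0.025 circ [632.6 171.5] r 103.5 1040
stand ztop 0.025 circ [653.3 155.6] r 138.9 5327
board ((632.4134521484375, -170.52345275878906), (260.3023376464844, 151.4816436767578), 85.78260803222656)
stand ((633.0776977539062, 171.67698669433594), (206.35916137695312, 207.4363250732422), 89.19197082519531)
(315, 750, 3)
```

View pics/crop1.png

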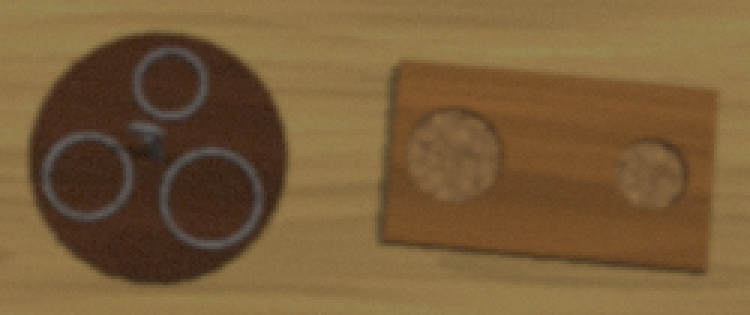

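The crop shows three rings at crop pixels salt (171,83), pepper (88,176), sugar (211,198). The recesses are at (454,155) and (650,175). Next: yaw of both fixtures, mug axis and handle.

```bash
cat >> h.py <<'E'
def plan(x,y,z,th):
    """th: world angle (deg) of tool z (jaw) ; prints spin then shift in tool axes after the spin (cm)"""
    from scipy.spatial.transform import Rotation as R
    o=get_obs(); M=R.from_euler('xyz',o['orientation'],degrees=True).as_matrix(); t0=np.degrees(np.arctan2(M[1,2],M[0,2]))
    dt=(th-t0+90)%180-90; t=np.radians(t0+dt); d=np.array([x,y,z])-o['tool_pos']
    print('clk %.1f'%o['clock'],o['tool_pos'],'th %.1f tilt %.2f q6 %.0f'%(t0,np.degrees(np.arccos(-M[2,0])),o['joint_pos'][5]),'open %.4f'%o['opening'],
     '| spin %.3f dx %.2f dy %.2f dz %.2f'%(-np.radians(dt),-d[2]*100,(-np.sin(t)*d[0]+np.cos(t)*d[1])*100,(np.cos(t)*d[0]+np.sin(t)*d[1])*100))
E
python3 - <<'E'
from h import *
f=np.load("top0.npz");c=calibration('top');K,T=c['mtx'],c['T'];p=f['p'];X=cloud(f['d'],K,T)
def off(u,v,o): return (u/3+o[0]-1/3,v/3+o[1]-1/3)
r=plane([off(171,83,(190,145)),off(87.5,176,(190,145)),off(211.5,198,(190,145))],.022,K,T)[:,:2]
b=plane([off(454-360,155,(320,145)),off(650-360,175,(320,145))],.010,K,T)[:,:2]
print('rings',r,'recess',b)
s=np.array([.633,.1716]);
a=[np.degrees(np.arctan2(*(q-s)[::-1]))-k*120 for k,q in enumerate(r)];print('rel r',np.linalg.norm(r-s,axis=1),'yaw',np.mod(a,360))
yaw=np.angle(np.exp(1j*np.radians(a)).mean()) 
print('stand yaw',np.degrees(yaw),[s+.058*np.array([np.cos(yaw+k*2.0944),np.sin(yaw+k*2.0944)]) for k in range(3)])
d=b[0]-b[1]; print('board mid',b.mean(0),'len',np.linalg.norm(d),'y dir',np.degrees(np.arctan2(d[1],d[0])))
u=d/np.linalg.norm(d); m=np.array([.6325,-.1705]); print('targets',m+.08*u,m-.08*u)
# mug
S=X[255:312,308:366].reshape(-1,3);S=S[(S[:,2]>.075)&(S[:,2]<.09)][:,:2]*1000
best=None
rng=np.random.default_rng(0)
for _ in range(2000):
    A=S[rng.choice(len(S),3,False)]; M=np.c_[2*A,np.ones(3)]
    try: q=np.linalg.solve(M,(A**2).sum(1))
    except Exception: continue
    R=np.sqrt(max(q[2]+q[0]**2+q[1]**2,0))
    if not 29<R<35: continue
    n=(abs(np.linalg.norm(S-q[:2],axis=1)-R)<2.5).sum()
    if best is None or n>best[0]: best=(n,q[:2],R)
print('mug',best,len(S))
S=X[255:312,308:366].reshape(-1,3);S=S[(S[:,2]>.03)][:,:]*1; q=best[1]/1000
D=S[:,:2]-q;rr=np.linalg.norm(D,axis=1);H=D[rr>.042];print('handle',len(H),rr.max(),np.degrees(np.arctan2(*H.mean(0)[::-1])))
v=lambda k:k
plan(.452,.204,.16,np.degrees(yaw)+240+90)
E
```

```text
rings [[0.6906 0.1613]
 [0.6123 0.2248]
 [0.5968 0.1254]] recess [[ 0.6404 -0.0928]
 [ 0.6277 -0.2521]]
rel r [0.0585 0.0571 0.0587] yaw [349.8594 351.2914 351.8681]
stand yaw -8.99368874117963 [array([0.6903, 0.1625]), array([0.6122, 0.2257]), array([0.5965, 0.1265])]
board mid [ 0.6341 -0.1725] len 0.15972047570225342 y dir 85.44306368573771
targets [ 0.6389 -0.0908] [ 0.6261 -0.2502]
mug (np.int64(154), array([431.4929, -55.8019]), np.float64(30.80448503799636)) 154
handle 52 0.12667247276349392 150.53965077857205
clk 0.1 [0.2419 0.6296 0.1906] th -111.0 tilt 0.09 q6 -17 open 0.0874 | spin -1.257 dx 3.06 dy -19.86 dz 43.11
```

Request:
{"fn": "move_arm", "kwargs": {"commands": [[[0,0,0,-0.14],[0,0,0,-0.14],[0,0,0,-0.14],[0,0,0,-0.14],[0,0,0,-0.14],[0,0,0,-0.14],[0,0,0,-0.14],[0,0,0,-0.14]]]}}

```text
clock: 0.9
tool_pos: [0.242, 0.6298, 0.1909]
orientation: [-57.3, 89.9, -103.9]
force: [0.4, -0.6, -0.8]
opening: 0.0879
```

Request:
{"fn": "move_arm", "kwargs": {"commands": [[[0,0,0,-0.137],[0.3,-2.0,4.3,0],[0.3,-2.0,4.3,0],[0.3,-2.0,4.3,0],[0.3,-2.0,4.3,0],[0.3,-2.0,4.3,0],[0,0,0,0],[0,0,0,0]]]}}

```text
clock: 1.7
tool_pos: [0.3468, 0.4162, 0.1767]
orientation: [114.5, 90.0, 75.4]
force: [-0.7, 0.6, -0.6]
opening: 0.0875
```

```bash
python3 - <<'E'
from h import *
f=np.load("top0.npz");c=calibration('top');X=cloud(f['d'],c['mtx'],c['T'])
S=X[255:315,308:366].reshape(-1,3);q=np.array([.4315,-.0558]);S=S[S[:,2]>.02]
D=S[:,:2]-q;rr=np.linalg.norm(D,axis=1);k=(rr>.04)&(rr<.075);a=np.degrees(np.arctan2(D[k,1],D[k,0]));print(k.sum(),np.c_[rr[k],a,S[k,2]][np.argsort(a)][::4])
plan(.452,.204,.16,-39)
E
```

```text
43 [[  0.0414 153.7116   0.0249]
 [  0.0492 154.7887   0.0327]
 [  0.0529 155.1007   0.0602]
 [  0.0405 156.4175   0.0697]
 [  0.0476 157.2867   0.0703]
 [  0.0495 158.384    0.0685]
 [  0.0514 159.4812   0.0647]
 [  0.0419 160.3538   0.0724]
 [  0.0441 161.2499   0.0748]
 [  0.0458 162.5562   0.0672]
 [  0.0546 163.5857   0.0599]]
clk 1.7 [0.3468 0.4162 0.1767] th -39.1 tilt 0.02 q6 70 open 0.0875 | spin -0.002 dx 1.67 dy -9.86 dz 21.53
```

Request:
{"fn": "move_arm", "kwargs": {"commands": [[[0.3,-1.97,4.3,0],[0.3,-1.97,4.3,0],[0.3,-1.97,4.3,0],[0.3,-1.97,4.3,0],[0.3,-1.97,4.3,0],[0,0,0,0],[0,0,0,0]]]}}

```text
clock: 2.4
tool_pos: [0.4519, 0.2052, 0.1613]
orientation: [-99.5, 90.0, -138.6]
force: [-0.5, 0.3, 0.5]
opening: 0.0879
```

```bash
python3 - <<'E'
from h import *
plan(.452,.204,.025,-39)
T=wristT(); p,d=snapshot('wrist'); K=calibration('wrist')['mtx']
X=cloud(d,K,T); Q=X[(X[...,2]>.05)&(X[...,2]<.064)&(np.hypot(X[...,0]-.452,X[...,1]-.204)<.06)]
print(len(Q),cv2.minEnclosingCircle(Q[:,:2].astype(np.float32)*1000),X[...,2][d>0].min())
for q in project([[.452,.204,.06]],K,T): cv2.circle(p,tuple(int(v) for v in q),4,(255,0,0),-1)
cv2.imwrite('pics/w1.png',p[:,:,::-1])
E
```

```text
clk 2.4 [0.4519 0.2052 0.1613] th -39.1 tilt 0.01 q6 94 open 0.0879 | spin -0.002 dx 13.63 dy -0.09 dz 0.09
917 ((451.9580078125, 204.20330810546875), 31.923673629760742) -0.0038122683249044997
```

View pics/w1.png

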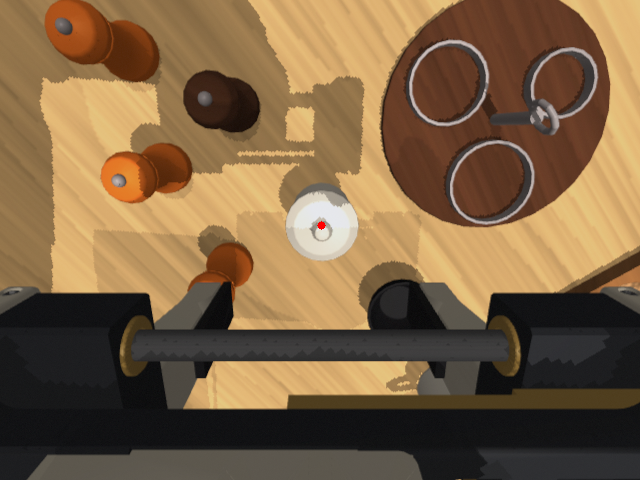

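Wrist depth puts the sugar pot within 0.3 mm of the top-camera estimate. In the picture the pot is at (320,225), the stand upper right, and the orange mill (215,280) near the gripper body. I'll turn the jaws by 16° to clear that mill, then go down.

Request:
{"fn": "move_arm", "kwargs": {"commands": [[[0,0,0,0.14],[0,0,0,0.14],[3.5,0,0,0],[3.5,-0.06,0.1,0],[3,0,0,0],[2.2,0,0,0],[1,0,0,0],[0.3,0,0,0]]], "jaw": 8.76}}

```text
clock: 3.25
tool_pos: [0.4508, 0.205, 0.0256]
orientation: [-76.9, 89.9, -131.8]
force: [0.4, -0.0, 0.3]
opening: 0.0875
```

```bash
python3 - <<'E'
from h import *
plan(.452,.204,.026,-55)
print(get_obs()['force'])
E
```

```text
clk 3.2 [0.4508 0.205  0.0256] th -54.9 tilt 0.10 q6 78 open 0.0875 | spin 0.001 dx -0.04 dy 0.04 dz 0.15
[ 0.4024 -0.0193  0.2842]
```

Request:
{"fn": "move_arm", "kwargs": {"commands": [[[0,0,0,0],[0,0,0,0],[0,0,0,0],[0,0,0,0],[0,0,0,0],[0,0,0,0],[0,0,0,0],[0,0,0,0]]], "jaw": 4.5}}

```text
clock: 4.05
tool_pos: [0.4524, 0.2041, 0.0282]
orientation: [71.7, 89.9, 16.7]
force: [-2.6, -3.2, 14.3]
opening: 0.0534
```

```bash
python3 - <<'E'
from h import *
o=get_obs();print(o)
p,d=snapshot('wrist');q,d2=snapshot('scene')
cv2.imwrite('pics/w2.png',np.hstack([cv2.resize(p,None,fx=.625,fy=.625),cv2.resize(q[130:330,300:500],(300,300))])[:,:,::-1])
print(get_obs()['opening'],get_obs()['tool_pos'])
E
```

```text
{'clock': 4.05, 'joint_pos': array([ 47.0664,  13.8018, -33.7136,   0.0828, -42.3894,  77.8563]), 'qvel': array([ 0.0723,  0.1   , -0.0668, -0.0025, -0.0077,  0.1128]), 'tau': array([  1.0585, -34.6556,  19.38  ,   3.5135,   1.5365,   0.0498]), 'tool_pos': array([0.4524, 0.2041, 0.0282]), 'orientation': array([71.7045, 89.8897, 16.6883]), 'force': array([-2.6015, -3.2006, 14.3101]), 'moment': array([-1.2379,  0.75  , -0.0897]), 'opening': 0.05335012041900258}
0.053411706906112986 [0.4524 0.2041 0.0282]
```

View pics/w2.png

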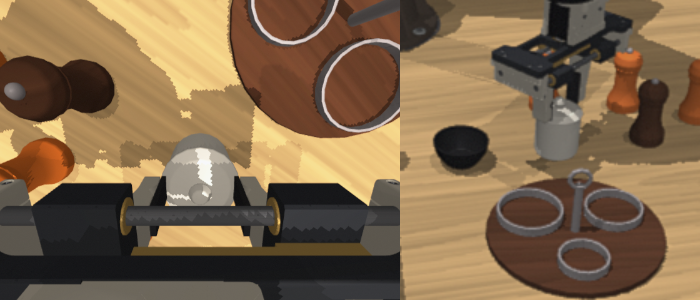

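```bash
python3 - <<'E'
from h import *
T=wristT(); p,d=snapshot('wrist'); K=calibration('wrist')['mtx']; X=cloud(d,K,T)
near=np.hypot(X[...,0]-.452,X[...,1]-.204)<.07
hsv=cv2.cvtColor(p,cv2.COLOR_RGB2HSV); w=near&(hsv[...,1]<70)&(hsv[...,2]>90)
for lo,hi in((.0,.02),(.02,.04),(.055,.066),(.066,.078),(.078,.09)):
    Q=X[w&(X[...,2]>lo)&(X[...,2]<hi)]; print(lo,len(Q),Q.mean(0) if len(Q) else '',cv2.minEnclosingCircle(Q[:,:2].astype(np.float32)*1000) if len(Q) else '')
print('proj pot, TCP, grip',project([[.452,.204,.06],get_obs()['tool_pos'],get_obs()['tool_pos']+[0,0,.019]],K,T))
cv2.imwrite('pics/w3.png',cv2.resize(p[180:400,180:460],None,fx=2.5,fy=2.5)[:,:,::-1])
E
```

```text
0.0 400 [0.4733 0.2194 0.0131] ((461.53826904296875, 211.12588500976562), 27.235309600830078)
0.02 740 [0.4731 0.2192 0.0304] ((461.1658935546875, 210.86935424804688), 27.450944900512695)
0.055 2896 [0.4662 0.2141 0.0634] ((452.10772705078125, 204.7860565185547), 31.614898681640625)
0.066 6162 [0.4568 0.2081 0.0687] ((460.5499267578125, 210.3797149658203), 42.148338317871094)
0.078 1493 [0.4567 0.2081 0.0824] ((460.59246826171875, 210.6905517578125), 42.41572189331055)
proj pot, TCP, grip [[320.5772 295.0223]
 [320.6661 270.1503]
 [320.7663 283.7027]]
```

View pics/w3.png

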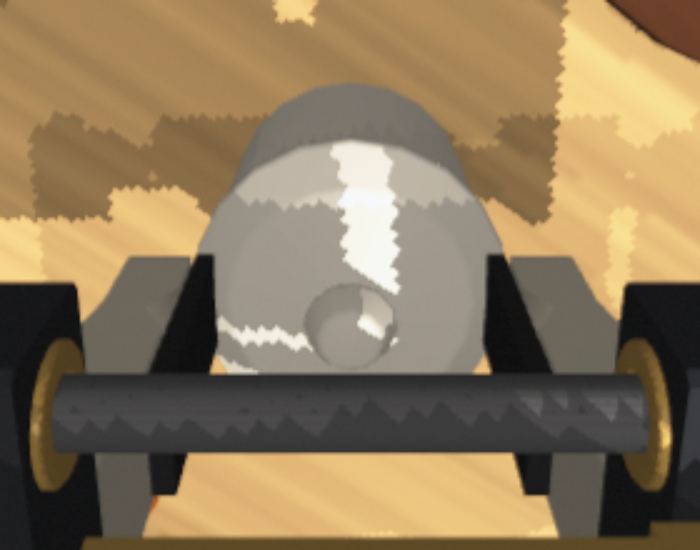

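```bash
python3 - <<'E'
from h import *
from scipy.spatial.transform import Rotation as R
p,d=snapshot('wrist'); c=calibration('wrist'); X=cloud(d,c['mtx'],c['tool_from_camera'])  # tool coords
for v in (282,290,300,310,320,326):
    row=X[v]; s=[ (u,*np.round(row[u]*1000,0)) for u in range(236,400,6)]
    L=[t for t in s if abs(t[3])>24 and t[1]>-90]; print(v,[tuple(int(a) for a in t) for t in L])
E
```

```text
282 [(236, -40, 11, -40), (242, -39, 10, -38), (248, -39, 10, -35), (254, -40, 10, -32), (260, -37, 9, -30), (266, -35, 8, -27), (374, -35, 8, 26), (380, -37, 9, 29), (386, -39, 10, 31), (392, -39, 10, 34), (398, -39, 10, 37)]
290 [(236, -49, 11, -38), (242, -49, 11, -36), (248, -48, 11, -33), (254, -45, 9, -31), (260, -44, 8, -28), (266, -37, 5, -27), (374, -36, 4, 26), (380, -46, 10, 27), (386, -47, 10, 30), (392, -48, 10, 32), (398, -48, 11, 35)]
300 [(236, -57, 10, -37), (242, -58, 10, -34), (248, -55, 9, -32), (254, -55, 9, -29), (260, -51, 7, -27), (266, -36, -1, -27), (374, -38, 0, 26), (380, -54, 8, 26), (386, -56, 9, 28), (392, -55, 9, 31), (398, -58, 11, 33)]
310 [(236, -66, 10, -34), (242, -66, 10, -32), (248, -63, 9, -30), (254, -63, 9, -28), (260, -52, 2, -28), (266, -37, -6, -27), (374, -40, -5, 26), (380, -55, 4, 26), (386, -64, 9, 27), (392, -65, 10, 29), (398, -67, 11, 31)]
320 [(236, -74, 10, -33), (242, -72, 9, -31), (248, -71, 8, -29), (254, -68, 7, -27), (260, -54, -1, -27), (266, -34, -13, -28), (272, -37, -12, -25), (374, -42, -9, 26), (380, -56, 0, 26), (386, -68, 7, 26), (392, -71, 9, 28), (398, -73, 10, 30)]
326 [(236, -79, 11, -32), (242, -76, 9, -30), (248, -76, 9, -28), (254, -68, 4, -27), (260, -55, -4, -27), (266, 29, -56, -39), (272, -35, -16, -25), (374, 28, -55, 38), (380, -57, -3, 26), (386, -69, 5, 26), (392, -76, 9, 27), (398, -76, 9, 29)]
```

Request:
{"fn": "move_arm", "kwargs": {"commands": [[[-0.5,0,0,0],[-0.5,0,0,0],[0,0,0,0],[0,0,0,0]]]}}

```text
clock: 4.65
tool_pos: [0.4514, 0.2041, 0.0365]
orientation: [132.8, 90.0, 77.7]
force: [0.1, -0.8, 0.1]
opening: 0.0449
```

```bash
python3 - <<'E'
from h import *
T=wristT(); p,d=snapshot('wrist'); K=calibration('wrist')['mtx']; X=cloud(d,K,T); o=get_obs()
hsv=cv2.cvtColor(p,cv2.COLOR_RGB2HSV); w=(np.hypot(X[...,0]-.452,X[...,1]-.204)<.07)&(hsv[...,1]<70)&(hsv[...,2]>90)
h=np.histogram(X[w][:,2],bins=np.arange(0,.12,.004)); print(np.c_[h[1][:-1],h[0]].T)
print(o['force'],o['tool_pos'],o['opening'])
E
```

```text
[[   0.       0.004    0.008    0.012    0.016    0.02     0.024    0.028
     0.032    0.036    0.04     0.044    0.048    0.052    0.056    0.06
     0.064    0.068    0.072    0.076    0.08     0.084    0.088    0.092
     0.096    0.1      0.104    0.108    0.112]
 [   1.      55.      97.     102.     113.     108.     130.     131.
   136.     141.     153.     147.      96.       3.      87.    1538.
  4001.    2538.      84.     505.     651.     222.     279.     309.
   186.     261.     267.     272.     253.   ]]
[-0.2591  0.4631 -0.2568] [0.4513 0.204  0.0363] 0.04492607479225446
```

The grip did not hold: the jaws closed to 45 mm and the pot is still standing. The fingers look shorter than the TCP implies, so I'll check where the finger ends really are.

Request:
{"fn": "move_arm", "kwargs": {"commands": [[[-2,0,0,0],[-4,0,0,0],[-4,0,0,0],[0,0,0,0],[0,0,0,0],[0,0,0,0]]], "jaw": 4.5}}

```text
clock: 5.3
tool_pos: [0.4507, 0.2036, 0.1354]
orientation: [-92.7, 89.9, -147.7]
force: [0.5, -0.9, 1.1]
opening: 0.0448
```

```bash
python3 - <<'E'
from h import *
print({k:getattr(ctrl,k) for k in dir(ctrl) if not k.startswith('_')})
o=get_obs(); T=wristT();print(o['tool_pos'],o['opening'])
p,d=snapshot('wrist'); c=calibration('wrist'); X=cloud(d,c['mtx'],c['tool_from_camera'])
W=cloud(d,c['mtx'],T)
print('table z',np.median(W[60:100,450:600,2]),np.percentile(W[...,2],1))
Q=X[(np.abs(X[...,1])<.02)&(np.abs(X[...,2])<.06)&(X[...,0]<.02)&(d>0)]
h=np.histogram(Q[:,0],bins=np.arange(-.12,.021,.005));print(np.c_[h[1][:-1]*1000,h[0]].T)
Q2=W[(np.hypot(W[...,0]-.452,W[...,1]-.204)<.028)&(W[...,2]>.05)&(W[...,2]<.064)];print(len(Q2))
cv2.imwrite('pics/w4.png',p[:,:,::-1])
E
```

```text
{'PlanningError': <class 'plant.PlanningError'>, 'grip_point_offset': 0.0188}
[0.4507 0.2036 0.1354] 0.04475409595756162
table z 0.009852360759343731 -0.0016520850388592368
[[-120. -115. -110. -105. -100.  -95.  -90.  -85.  -80.  -75.  -70.  -65.
   -60.  -55.  -50.  -45.  -40.  -35.  -30.  -25.  -20.  -15.  -10.   -5.
     0.    5.   10.   15.]
 [ 222.  309.  346.  328.  280.  266.  217.  479.  460.  517.  543.  448.
   559.  537.  459.  417.  203.    7.    0.    0.    0.    0.    0.    0.
     0.    0.    0.    0.]]
142
```

View pics/w4.png

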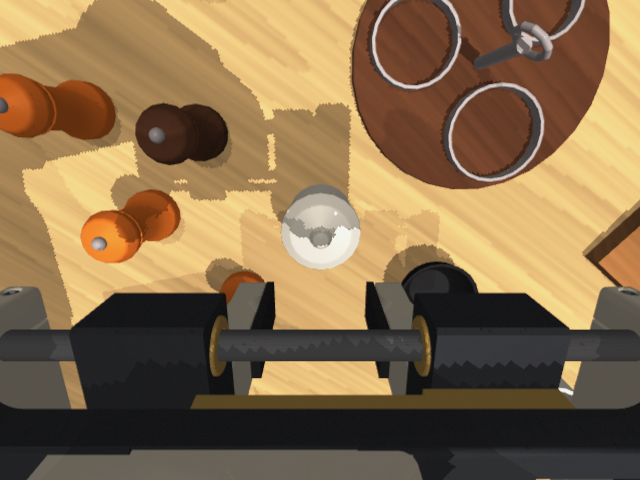

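The picture shows the finger ends at (270,283) and (367,283). Depth puts them about 36 mm behind the reported TCP, and that matches the jaws closing over the lid. I'll check the tip offset and where the body begins.

```bash
python3 - <<'E'
from h import *
p,d=snapshot('wrist'); c=calibration('wrist'); X=cloud(d,c['mtx'],c['tool_from_camera'])*1000
np.set_printoptions(precision=0,suppress=True)
for v in (284,288,292): print(v,[tuple(X[v,u].round()) for u in (262,266,269,271,368,371,374,378)])
print('body',[tuple(X[v,u].round()) for v in (296,310,325) for u in (100,150,200,440,500,540)], [tuple(X[v,320].round()) for v in (340,400,420,460)])
# fingertip shadow-free check: world z of tips
E
```

```text
284 [(np.float64(-42.0), np.float64(10.0), np.float64(-28.0)), (np.float64(-39.0), np.float64(9.0), np.float64(-26.0)), (np.float64(-38.0), np.float64(9.0), np.float64(-25.0)), (np.float64(-38.0), np.float64(9.0), np.float64(-24.0)), (np.float64(-38.0), np.float64(9.0), np.float64(23.0)), (np.float64(-38.0), np.float64(9.0), np.float64(24.0)), (np.float64(136.0), np.float64(-72.0), np.float64(55.0)), (np.float64(-41.0), np.float64(10.0), np.float64(27.0))]
288 [(np.float64(-46.0), np.float64(10.0), np.float64(-27.0)), (np.float64(-43.0), np.float64(9.0), np.float64(-26.0)), (np.float64(-43.0), np.float64(9.0), np.float64(-24.0)), (np.float64(-43.0), np.float64(9.0), np.float64(-23.0)), (np.float64(-44.0), np.float64(9.0), np.float64(22.0)), (np.float64(-43.0), np.float64(9.0), np.float64(23.0)), (np.float64(-44.0), np.float64(9.0), np.float64(25.0)), (np.float64(-46.0), np.float64(11.0), np.float64(26.0))]
292 [(np.float64(-46.0), np.float64(9.0), np.float64(-27.0)), (np.float64(-48.0), np.float64(9.0), np.float64(-25.0)), (np.float64(-48.0), np.float64(9.0), np.float64(-24.0)), (np.
[... 872 characters left out ...]
 (np.float64(-116.0), np.float64(38.0), np.float64(44.0)), (np.float64(-117.0), np.float64(38.0), np.float64(53.0)), (np.float64(-123.0), np.float64(38.0), np.float64(-50.0)), (np.float64(-122.0), np.float64(38.0), np.float64(-40.0)), (np.float64(-123.0), np.float64(38.0), np.float64(-28.0)), (np.float64(-122.0), np.float64(38.0), np.float64(27.0)), (np.float64(-123.0), np.float64(38.0), np.float64(40.0)), (np.float64(-123.0), np.float64(38.0), np.float64(50.0))] [(np.float64(-118.0), np.float64(31.0), np.float64(-0.0)), (np.float64(-128.0), np.float64(22.0), np.float64(-0.0)), (np.float64(-137.0), np.float64(25.0), np.float64(-0.0)), (np.float64(-146.0), np.float64(26.0), np.float64(-0.0))]
```

The whole gripper sits about 37 mm behind the reported TCP: tips at -37 mm, body at -103 mm, which is consistent with the 66 mm given. So the grasp point is at reported z + 56 mm. Retry the sugar pot.

Request:
{"fn": "move_arm", "kwargs": {"commands": [[[0,0.17,0,0],[0,0,0,0],[3,0,0,0],[3.5,0,0,0],[3,0,0,0],[2.5,0,0,0],[1.8,0,0,0],[1,0,0,0]]], "jaw": 8.76}}

```text
clock: 6.2
tool_pos: [0.4521, 0.2042, -0.0134]
orientation: [-79.6, 89.8, -134.6]
force: [-0.0, 0.0, 0.1]
opening: 0.087
```

Request:
{"fn": "move_arm", "kwargs": {"commands": [[[0,0,0,0],[0,0,0,0],[0,0,0,0],[0,0,0,0],[0,0,0,0],[0,0,0,0],[0,0,0,0]]], "jaw": 5.5}}

```text
clock: 6.9
tool_pos: [0.4536, 0.2055, -0.0106]
orientation: [89.4, 89.9, 34.4]
force: [0.4, -1.9, 7.2]
opening: 0.0615
```

Request:
{"fn": "move_arm", "kwargs": {"commands": [[[-0.5,0,0,0],[-1.5,0,0,0],[-2.5,0,0,0],[-2.5,0,0,0],[-2.5,0,0,0],[-2.5,0,0,0],[0,0,0,0],[0,0,0,0]]]}}

```text
clock: 7.7
tool_pos: [0.4524, 0.205, 0.1085]
orientation: [152.5, 89.9, 97.4]
force: [0.2, 0.3, -4.1]
opening: 0.0612
```

```bash
python3 - <<'E'
from h import *
print(get_obs()['force']); plan(.5966,.126,.11,-39)
T=wristT(); p,d=snapshot('wrist'); K=calibration('wrist')['mtx']; X=cloud(d,K,T); L=cloud(d,K,calibration('wrist')['tool_from_camera'])
hsv=cv2.cvtColor(p,cv2.COLOR_RGB2HSV); w=(hsv[...,1]<70)&(hsv[...,2]>90)&(np.abs(L[...,2])<.03)&(np.abs(L[...,1])<.045)&(L[...,0]>-.09)&(L[...,0]<.06)
h=np.histogram(L[w][:,0],bins=np.arange(-.09,.06,.006));print(np.c_[h[1][:-1]*1000,h[0]].T)
Q=X[(X[...,2]>.0195)&(X[...,2]<.0245)&(np.hypot(X[...,0]-.633,X[...,1]-.1716)<.104)]
from scipy.optimize import least_squares
for n,q,r in (('salt',(.6903,.1625),.0275),('pep',(.6122,.2257),.0335),('sug',(.5966,.1262),.0385)):
    R=Q[abs(np.hypot(Q[:,0]-q[0],Q[:,1]-q[1])-r)<.007]
    if len(R)>30:
        s=least_squares(lambda a:np.hypot(R[:,0]-a[0],R[:,1]-a[1])-r,q); a=np.arctan2(R[:,1]-q[1],R[:,0]-q[0]); print(n,s.x,len(R),np.sqrt(np.mean(s.fun**2)),np.histogram(a,8)[0])
E
```

```text
[ 0.2288  0.3235 -4.083 ]
clk 7.7 [0.4524 0.205  0.1085] th -55.1 tilt 0.05 q6 78 open 0.0612 | spin -0.280 dx -0.15 dy 2.93 dz 16.18
[[ -90.  -84.  -78.  -72.  -66.  -60.  -54.  -48.  -42.  -36.  -30.  -24.
   -18.  -12.   -6.    0.    6.   12.   18.   24.   30.   36.   42.   48.]
 [ 228. 3297. 6075.  801.  330.  550.  495.  461.  404.  371.  330.  313.
    64.    0.    0.    0.    0.    0.    0.    0.    0.    0.    0.    0.]]
salt [0.6905 0.1636] 403 0.000978470834238316 [ 59 118  78   0   0   0   0 148]
pep [0.6124 0.2264] 1057 0.0009637371027709911 [159 158 191 161   0  26 181 181]
sug [0.5966 0.1274] 1474 0.000985787453920311 [146 167 203 216 197 191 190 164]
```

Request:
{"fn": "move_arm", "kwargs": {"commands": [[[0,0,0,-0.14],[0,0,0,-0.14],[0,0.5,2.7,0],[0,0.6,3.4,0],[0,0.6,3.4,0],[0,0.6,3.4,0],[0,0.5,2.4,0],[0,0.2,0.8,0]]]}}

```text
clock: 8.55
tool_pos: [0.5975, 0.1253, 0.106]
orientation: [-112.2, 89.8, -151.3]
force: [-0.9, 0.4, -4.2]
opening: 0.0615
```

Request:
{"fn": "move_arm", "kwargs": {"commands": [[[0,0,0,0],[0,0,0,0],[1.5,0,0,0],[2.5,0,0,0],[2,0,0,0],[1,0,0,0],[0,0,0,0],[0,0,0,0]]]}}

```text
clock: 9.35
tool_pos: [0.5971, 0.1276, 0.0392]
orientation: [47.9, 90.0, 9.0]
force: [0.5, 0.5, -2.4]
opening: 0.0616
```

```bash
python3 - <<'E'
from h import *
print(get_obs()['force']); plan(.5966,.127,.0,-39)
E
```

```text
[ 0.5492  0.526  -2.4084]
clk 9.3 [0.5971 0.1276 0.0392] th -38.9 tilt 0.05 q6 111 open 0.0616 | spin 0.001 dx 3.92 dy -0.07 dz -0.00
```

Request:
{"fn": "move_arm", "kwargs": {"commands": [[[1,-0.05,0,0],[1,0,0,0],[0.8,0,0,0],[0.5,0,0,0],[0.2,0,0,0],[0.2,0,0,0],[0.1,0,0,0],[0,0,0,0]]]}}

```text
clock: 10.15
tool_pos: [0.5967, 0.1267, 0.0005]
orientation: [66.3, 90.0, 27.3]
force: [0.1, 0.5, -3.6]
opening: 0.0612
```

```bash
python3 - <<'E'
from h import *
print(get_obs()['force']); plan(.5966,.127,.0,-39)
E
```

```text
[ 0.1146  0.5106 -3.6412]
clk 10.2 [0.5967 0.1267 0.0005] th -39.0 tilt 0.01 q6 111 open 0.0612 | spin 0.000 dx 0.05 dy 0.02 dz -0.02
```

Request:
{"fn": "move_arm", "kwargs": {"commands": [[[0.1,0,0,0],[0.1,0,0,0],[0,0,0,0]]]}}

```text
clock: 10.45
tool_pos: [0.597, 0.1268, -0.0006]
orientation: [51.7, 89.9, 12.7]
force: [-2.3, -1.3, 4.3]
opening: 0.0613
```

Request:
{"fn": "move_arm", "kwargs": {"commands": [[[0.1,0,0,0],[0,0,0,0]]]}}

```text
clock: 10.65
tool_pos: [0.5972, 0.1267, -0.0007]
orientation: [47.6, 89.9, 8.7]
force: [-4.1, -2.0, 11.2]
opening: 0.0615
```

Request:
{"fn": "move_arm", "kwargs": {"commands": [[[-0.1,0,0,0],[0,0,0,0],[0,0,0,0],[0,0,0,0],[0,0,0,0],[-1,0,0,0],[-2,0,0,0],[-3,0,0,0]]], "jaw": 8.76}}

```text
clock: 11.45
tool_pos: [0.5955, 0.1261, 0.0582]
orientation: [-114.1, 89.8, -153.1]
force: [-0.3, -0.3, 1.6]
opening: 0.0877
```

Request:
{"fn": "move_arm", "kwargs": {"commands": [[[-4,0,0,0],[-3,0,0,0.15],[0,0,0,0.15],[0,0,0,0.15],[0,0,0,0.15],[0,0,0,0.15],[0,0,0,0.15],[0,0,0,0.15]]]}}

```text
clock: 12.25
tool_pos: [0.5966, 0.1266, 0.1292]
orientation: [121.5, 90.0, 22.0]
force: [-0.1, 0.4, 0.0]
opening: 0.0878
```

```bash
python3 - <<'E'
from h import *
p,d=snapshot('scene'); cv2.imwrite('pics/s1.png',p[:,:,::-1])
plan(.5755,-.4027,.1,-99)
E
```

```text
clk 12.3 [0.5966 0.1266 0.1293] th -100.0 tilt 0.04 q6 50 open 0.0875 | spin -0.018 dx 2.93 dy 6.19 dz 52.61
```

View pics/s1.png

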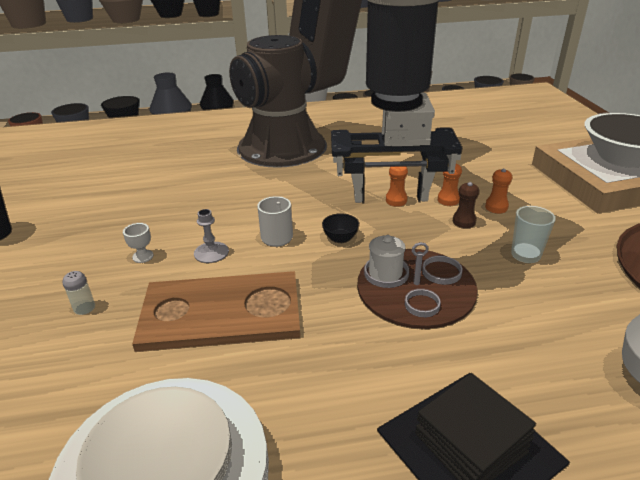

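The sugar pot stands in its ring at (386,262). Next, the salt.

Request:
{"fn": "move_arm", "kwargs": {"commands": [[[0,0.5,4,-0.018],[0,0.5,4.4,0],[0,0.5,4.4,0],[0,0.5,4.4,0],[0,0.5,4.4,0],[0,0.5,4.4,0],[0,0.5,4.4,0],[0,0.5,4.4,0]]]}}

```text
clock: 13.1
tool_pos: [0.5861, -0.2253, 0.1293]
orientation: [85.9, 90.0, -12.0]
force: [2.2, 0.8, 1.3]
opening: 0.0873
```

Request:
{"fn": "move_arm", "kwargs": {"commands": [[[0.5,0.5,4.4,0],[1,0.5,4.4,0],[1,0.5,4.4,0],[0.5,0.5,3.4,0],[0,0.2,1,0],[0,0,0,0],[0,0,0,0]]]}}

```text
clock: 13.8
tool_pos: [0.5832, -0.4004, 0.0988]
orientation: [125.5, 90.0, 27.5]
force: [-0.7, 0.1, -0.0]
opening: 0.0878
```

```bash
cat >> h.py <<'E'
def wcirc(x,y,lo,hi,r=.06):
    T=wristT(); p,d=snapshot('wrist'); K=calibration('wrist')['mtx']; X=cloud(d,K,T); L=cloud(d,K,calibration('wrist')['tool_from_camera'])
    Q=X[(X[...,2]>lo)&(X[...,2]<hi)&(np.hypot(X[...,0]-x,X[...,1]-y)<r)&(L[...,0]>-.03)]
    c,ra=cv2.minEnclosingCircle(Q[:,:2].astype(np.float32)); print('circ',np.array(c),'r %.4f n %d'%(ra,len(Q))); return p,X
E
python3 - <<'E'
from h import *
plan(.5755,-.4027,-.008,-99); wcirc(.5755,-.4027,.05,.08)
E
```

```text
clk 13.8 [ 0.5832 -0.4004  0.0988] th -98.1 tilt 0.01 q6 101 open 0.0878 | spin 0.017 dx 10.68 dy -0.72 dz 0.34
circ [ 0.5767 -0.4045] r 0.0184 n 2202
```

Request:
{"fn": "move_arm", "kwargs": {"commands": [[[0,-0.64,0.44,0.017],[0,0,0,0],[3,0,0,0],[3,0,0,0],[2.5,0,0,0],[1.5,0,0,0],[0.7,0,0,0],[0,0,0,0]]], "jaw": 7}}

```text
clock: 14.65
tool_pos: [0.576, -0.404, -0.0089]
orientation: [-95.0, 89.9, 165.9]
force: [-0.2, -0.7, 0.5]
opening: 0.0699
```

Request:
{"fn": "move_arm", "kwargs": {"commands": [[[0,0,0,0],[0,0,0,0],[0,0,0,0],[0,0,0,0],[0,0,0,0],[0,0,0,0],[0,0,0,0],[0,0,0,0]]], "jaw": 3}}

```text
clock: 15.45
tool_pos: [0.5764, -0.4045, -0.0081]
orientation: [59.0, 90.0, -40.1]
force: [-1.3, -0.0, 3.4]
opening: 0.0355
```

Request:
{"fn": "move_arm", "kwargs": {"commands": [[[-0.5,0,0,0],[-1.5,0,0,0],[-2.5,0,0,0],[-2.5,0,0,0],[-2.5,0,0,0],[-2.5,0,0,0],[-1,0,0,0],[0,0,0,0]]]}}

```text
clock: 16.25
tool_pos: [0.5772, -0.4047, 0.1238]
orientation: [77.2, 89.8, -21.9]
force: [0.4, -0.2, -1.0]
opening: 0.0357
```

```bash
python3 - <<'E'
from h import *
plan(.6904,.163,.12,-99); print(get_obs()['force'])
E
```

```text
clk 16.2 [ 0.5772 -0.4047  0.1238] th -99.1 tilt 0.21 q6 100 open 0.0357 | spin -0.002 dx 0.38 dy 2.31 dz -57.84
[ 0.4242 -0.18   -0.9561]
```

Request:
{"fn": "move_arm", "kwargs": {"commands": [[[0,0.2,-2.5,0],[0,0.2,-4.4,0],[0,0.2,-4.4,0],[0,0.2,-4.4,0],[0,0.2,-4.4,0],[0,0.2,-4.4,0],[0,0.2,-4.4,0],[0,0.2,-4.4,0]]]}}

```text
clock: 17.05
tool_pos: [0.6437, -0.0762, 0.1198]
orientation: [-81.6, 89.9, 179.3]
force: [0.8, -1.1, -0.9]
opening: 0.0358
```

Request:
{"fn": "move_arm", "kwargs": {"commands": [[[0,0.2,-4.4,0],[0,0.2,-4.4,0],[0,0.2,-4.4,0],[0,0.1,-4.4,0],[0,0,-3.5,0],[0,0,-2,0],[0,0,0,0],[0,0,0,0]]]}}

```text
clock: 17.85
tool_pos: [0.6873, 0.1487, 0.1201]
orientation: [-59.3, 89.9, -158.3]
force: [-0.6, -0.6, -1.2]
opening: 0.0355
```

```bash
python3 - <<'E'
from h import *
plan(.6904,.163,.0,-99); print(get_obs()['force'])
E
```

```text
clk 17.9 [0.6873 0.1487 0.1201] th -99.1 tilt 0.13 q6 53 open 0.0355 | spin -0.001 dx 12.01 dy 0.08 dz -1.46
[-0.569  -0.5798 -1.1853]
```

Request:
{"fn": "move_arm", "kwargs": {"commands": [[[0,0.08,-1.46,0],[0,0,0,0],[1.5,0,0,0],[2.5,0,0,0],[2.5,0,0,0],[1.5,0,0,0],[0,0,0,0],[0,0,0,0]]]}}

```text
clock: 18.65
tool_pos: [0.6915, 0.1629, 0.0416]
orientation: [19.0, 90.0, -80.1]
force: [0.4, 0.5, -0.4]
opening: 0.0356
```

```bash
python3 - <<'E'
from h import *
plan(.6904,.163,.0,-99); print(get_obs()['force'])
E
```

```text
clk 18.6 [0.6915 0.1629 0.0416] th -99.1 tilt 0.02 q6 52 open 0.0356 | spin -0.002 dx 4.16 dy -0.11 dz 0.00
[ 0.4166  0.5344 -0.3845]
```

Request:
{"fn": "move_arm", "kwargs": {"commands": [[[1,-0.1,0,0],[1,0,0,0],[0.8,0,0,0],[0.5,0,0,0],[0.3,0,0,0],[0.2,0,0,0],[0.1,0,0,0],[0,0,0,0]]]}}

```text
clock: 19.45
tool_pos: [0.6903, 0.1635, 0.0026]
orientation: [125.9, 90.0, 26.8]
force: [0.8, 0.1, -0.6]
opening: 0.0353
```

Request:
{"fn": "move_arm", "kwargs": {"commands": [[[0.1,0,0,0],[0.1,0,0,0],[0,0,0,0]]]}}

```text
clock: 19.75
tool_pos: [0.6907, 0.1635, 0.0019]
orientation: [107.2, 89.9, 8.1]
force: [-2.3, -0.9, 6.0]
opening: 0.0359
```

Request:
{"fn": "move_arm", "kwargs": {"commands": [[[-0.05,0,0,0],[0,0,0,0],[0,0,0,0],[0,0,0,0],[-1,0,0,0],[-2.5,0,0,0],[-3.5,0,0,0],[-4,0,0,0]]], "jaw": 7}}

```text
clock: 20.55
tool_pos: [0.6895, 0.1631, 0.1117]
orientation: [-53.5, 89.9, -152.6]
force: [1.4, 0.9, 0.0]
opening: 0.0698
```

Request:
{"fn": "move_arm", "kwargs": {"commands": [[[-2,0,0,0.15],[0,0,0,0.15],[0,0,0,0.15],[0,0,0,0.15],[0,0,0,0.15],[0,0,0,0.15],[0,0,0,0.147],[0,0,0,0]]]}}

```text
clock: 21.35
tool_pos: [0.6903, 0.1634, 0.1317]
orientation: [173.1, 90.0, 13.9]
force: [-0.7, -0.1, 0.5]
opening: 0.0698
```

```bash
python3 - <<'E'
from h import *
plan(.452,.334,.12,-159)
E
```

```text
clk 21.4 [0.6903 0.1634 0.1317] th -159.2 tilt 0.03 q6 -8 open 0.0698 | spin -0.004 dx 1.17 dy -24.46 dz 16.13
```

Request:
{"fn": "move_arm", "kwargs": {"commands": [[[0,-3.5,2.3,0],[0,-3.5,2.3,0],[0,-3.5,2.3,0],[0,-3.5,2.3,0],[0,-3.5,2.3,0],[0,-3.5,2.3,0],[0,-3.46,2.3,0],[0,0,0,0]]]}}

```text
clock: 22.15
tool_pos: [0.4496, 0.3369, 0.132]
orientation: [-128.3, 89.9, 73.1]
force: [-0.6, -1.1, 0.3]
opening: 0.0703
```

```bash
python3 - <<'E'
from h import *
get_obs();p,X=wcirc(.452,.334,.07,.092)
plan(.452,.334,-.004,-159)
E
```

```text
circ [0.4525 0.3341] r 0.0206 n 2138
clk 22.2 [0.451 0.336 0.132] th -158.6 tilt 0.08 q6 -35 open 0.0700 | spin 0.007 dx 13.60 dy 0.22 dz -0.02
```

Request:
{"fn": "move_arm", "kwargs": {"commands": [[[0,0.22,0,0],[2.5,0,0,0],[3.5,0,0,0],[3.5,0,0,0],[2,0,0,0],[1.4,0,0,0],[0.6,0,0,0],[0,0,0,0]]]}}

```text
clock: 23.0
tool_pos: [0.4538, 0.3312, -0.0048]
orientation: [37.9, 89.9, -121.2]
force: [0.4, 0.2, 0.1]
opening: 0.0702
```

```bash
python3 - <<'E'
from h import *
plan(.452,.334,-.003,-159);print(get_obs()['force'])
E
```

```text
clk 23.0 [ 0.4538  0.3312 -0.0048] th -159.1 tilt 0.10 q6 -35 open 0.0702 | spin -0.002 dx -0.18 dy -0.32 dz 0.07
[0.4106 0.1745 0.1179]
```

Request:
{"fn": "move_arm", "kwargs": {"commands": [[[0,0,0,0],[0,0,0,0],[0,0,0,0],[0,0,0,0],[0,0,0,0],[0,0,0,0],[0,0,0,0],[0,0,0,0]]], "jaw": 2.8}}

```text
clock: 23.8
tool_pos: [0.4536, 0.3328, -0.0036]
orientation: [-160.2, 89.9, 40.7]
force: [0.6, -0.7, 4.2]
opening: 0.0391
```

Request:
{"fn": "move_arm", "kwargs": {"commands": [[[-0.3,0,0,0],[-0.7,0,0,0],[-1,0,0,0],[0,0,0,0],[0,0,0,0]]]}}

```text
clock: 24.3
tool_pos: [0.4534, 0.3327, 0.0164]
orientation: [-137.9, 89.9, 63.0]
force: [0.6, 0.5, -1.5]
opening: 0.0393
```

```bash
python3 - <<'E'
from h import *
print(get_obs()['force'],get_obs()['opening'],get_obs()['tool_pos'])
p,d=snapshot('scene'); cv2.imwrite('pics/s2.png',cv2.resize(p[120:300,340:560],None,fx=2.5,fy=2.5)[:,:,::-1])
E
```

```text
[ 0.6085  0.4897 -1.4849] 0.039274048139174005 [0.4534 0.3327 0.0164]
```

View pics/s2.png

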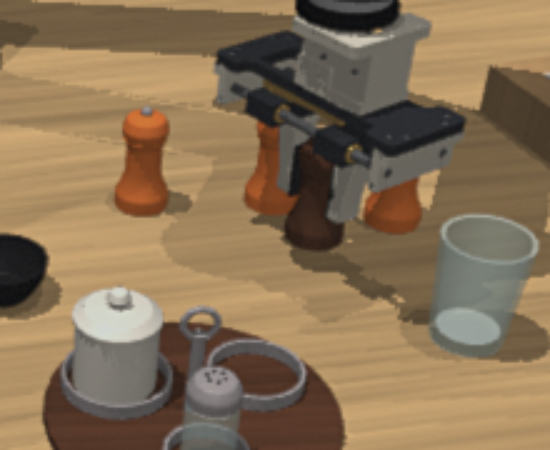

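Sugar and salt stand in their rings. The mill is held upright and clear of the table. I'll carry it over.

Request:
{"fn": "move_arm", "kwargs": {"commands": [[[-1.5,0,0,0],[-2.5,0,0,0],[-3,0,0,0],[-2.5,0,0,0],[-1.5,0,0,0],[0,0,0,0],[0,0,0,0]]]}}

```text
clock: 25.05
tool_pos: [0.4529, 0.3321, 0.1253]
orientation: [-12.8, 90.0, -171.9]
force: [0.3, -0.1, -2.6]
opening: 0.0392
```

```bash
python3 - <<'E'
from h import *
plan(.6123,.226,.12,-159);print(get_obs()['force'])
E
```

```text
clk 25.1 [0.4529 0.3321 0.1253] th -159.1 tilt 0.04 q6 -35 open 0.0392 | spin -0.002 dx 0.53 dy 15.62 dz -11.08
[ 0.2991 -0.0804 -2.5728]
```

Request:
{"fn": "move_arm", "kwargs": {"commands": [[[0,2,-1.4,0],[0,3,-2.1,0],[0,3.2,-2.3,0],[0,3.2,-2.3,0],[0,2.6,-1.9,0],[0,1.6,-1.1,0],[0,0,0,0],[0,0,0,0]]]}}

```text
clock: 25.85
tool_pos: [0.6119, 0.2258, 0.1244]
orientation: [5.6, 89.9, -153.5]
force: [-0.1, 0.1, -0.5]
opening: 0.039
```

Request:
{"fn": "move_arm", "kwargs": {"commands": [[[0,0,0,0],[1.5,0,0,0],[2.5,0,0,0],[2.5,0,0,0],[1.5,0,0,0],[0.3,0,0,0],[0,0,0,0],[0,0,0,0]]]}}

```text
clock: 26.65
tool_pos: [0.6133, 0.227, 0.0443]
orientation: [-174.9, 89.9, 26.1]
force: [-0.3, 0.1, -0.1]
opening: 0.0392
```

```bash
python3 - <<'E'
from h import *
plan(.6123,.226,.008,-159);print(get_obs()['force'])
E
```

```text
clk 26.6 [0.6133 0.227  0.0443] th -159.1 tilt 0.11 q6 -16 open 0.0392 | spin -0.001 dx 3.63 dy 0.05 dz 0.13
[-0.3485  0.0909 -0.1064]
```

Request:
{"fn": "move_arm", "kwargs": {"commands": [[[1,0.05,0.1,0],[1,0,0,0],[0.7,0,0,0],[0.4,0,0,0],[0.3,0,0,0],[0.2,0,0,0],[0,0,0,0]]]}}

```text
clock: 27.35
tool_pos: [0.612, 0.2255, 0.0069]
orientation: [77.9, 90.0, -81.2]
force: [-0.6, 0.7, -1.3]
opening: 0.0392
```

Request:
{"fn": "move_arm", "kwargs": {"commands": [[[0.1,0,0,0],[0.1,0,0,0],[0,0,0,0]]]}}

```text
clock: 27.65
tool_pos: [0.6126, 0.2257, 0.0064]
orientation: [178.3, 89.9, 19.3]
force: [-1.9, -1.6, 6.5]
opening: 0.0391
```

Request:
{"fn": "move_arm", "kwargs": {"commands": [[[-0.05,0,0,0],[0,0,0,0],[0,0,0,0],[0,0,0,0],[-1,0,0,0],[-2.5,0,0,0],[-3.5,0,0,0],[-4,0,0,0]]], "jaw": 7}}

```text
clock: 28.45
tool_pos: [0.6113, 0.225, 0.1163]
orientation: [16.0, 89.9, -143.1]
force: [0.6, 0.6, 0.7]
opening: 0.07
```

Request:
{"fn": "move_arm", "kwargs": {"commands": [[[-2,0,0,-0.14],[-1,0,0,-0.14],[0,0,0,-0.14],[0,0,0,-0.14],[0,0,0,-0.14],[0,0,0,-0.12],[0,0,0,0],[0,0,0,0]]], "jaw": 8.76}}

```text
clock: 29.25
tool_pos: [0.6119, 0.2255, 0.146]
orientation: [142.8, 90.0, 30.5]
force: [0.4, -0.2, -0.5]
opening: 0.0874
```

```bash
python3 - <<'E'
from h import *
plan(.4315,-.0558,.12,-112)
p,d=snapshot('scene'); cv2.imwrite('pics/s3.png',cv2.resize(p[200:340,340:560],None,fx=2.5,fy=2.5)[:,:,::-1])
E
```

```text
clk 29.2 [0.6119 0.2255 0.146 ] th -112.3 tilt 0.02 q6 30 open 0.0874 | spin -0.005 dx 2.60 dy -6.19 dz 32.84
```

View pics/s3.png

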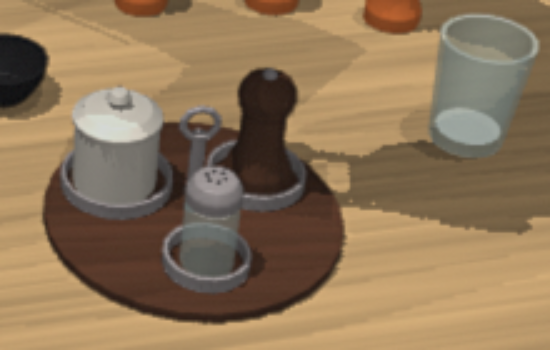

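All three condiments stand in their rings. Next, the mug.

Request:
{"fn": "move_arm", "kwargs": {"commands": [[[0.3,-0.8,4.1,0],[0.3,-0.8,4.1,0],[0.3,-0.8,4.1,0],[0.3,-0.8,4.1,0],[0.3,-0.8,4.1,0],[0.3,-0.8,4.1,0],[0,-0.8,4.1,0],[0,-0.6,4.1,0]]]}}

```text
clock: 30.1
tool_pos: [0.4298, -0.0563, 0.1277]
orientation: [127.0, 90.0, 14.8]
force: [0.9, -0.9, 0.2]
opening: 0.0878
```

Request:
{"fn": "move_arm", "kwargs": {"commands": [[[0,0,0,0],[0,0,0,0],[0,0,0,0]]]}}

```text
clock: 30.4
tool_pos: [0.4317, -0.0548, 0.1278]
orientation: [123.0, 89.9, 10.9]
force: [0.2, -1.1, 0.8]
opening: 0.0874
```

```bash
python3 - <<'E'
from h import *
T=wristT(); p,d=snapshot('wrist'); K=calibration('wrist')['mtx']; X=cloud(d,K,T)
Q=X[(X[...,2]>.076)&(X[...,2]<.084)&(np.hypot(X[...,0]-.4315,X[...,1]+.0558)<.045)]
from scipy.optimize import least_squares
s=least_squares(lambda a:np.hypot(Q[:,0]-a[0],Q[:,1]-a[1])-a[2],(.4315,-.0558,.032),loss='soft_l1',f_scale=.001);print(s.x,len(Q))
D=X-[*s.x[:2],0]; r=np.hypot(D[...,0],D[...,1]); k=(r>.045)&(r<.066)&(X[...,2]>.025)&(X[...,2]<.075); print('handle',k.sum(),np.degrees(np.median(np.arctan2(D[...,1][k],D[...,0][k]))))
plan(s.x[0],s.x[1],-.004,-112)
cv2.imwrite('pics/w5.png',p[:,:,::-1])
E
```

```text
[ 0.432  -0.0567  0.0306] 1559
handle 113 159.44772474228165
clk 30.4 [ 0.4317 -0.0546  0.1277] th -112.1 tilt 0.03 q6 49 open 0.0878 | spin -0.002 dx 13.17 dy 0.11 dz 0.18
```

View pics/w5.png

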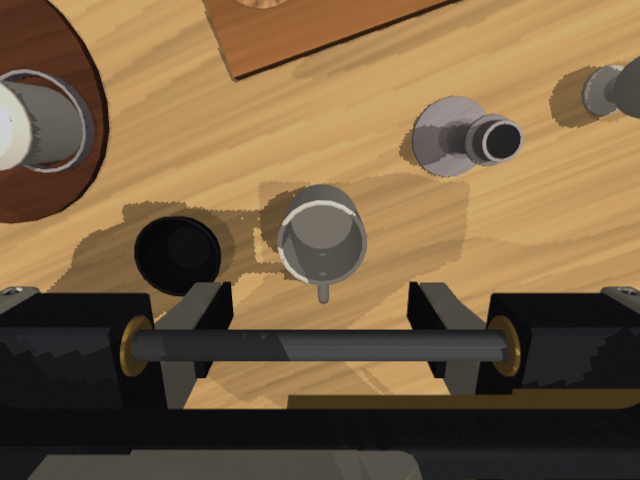

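The mug is at (322,240) between the jaws, with the handle perpendicular to them at (323,292). The dip bowl and candlestick are clear of the fingers.

Request:
{"fn": "move_arm", "kwargs": {"commands": [[[1.5,0.1,0.18,0],[3,0,0,0],[3.5,0,0,0],[2.5,0,0,0],[1.7,0,0,0],[1,0,0,0],[0,0,0,0]]]}}

```text
clock: 31.15
tool_pos: [0.4308, -0.0569, -0.0057]
orientation: [-49.8, 89.8, -161.9]
force: [0.1, -0.4, 0.0]
opening: 0.0875
```

Request:
{"fn": "move_arm", "kwargs": {"commands": [[[0,0,0,0],[0,0,0,0],[0,0,0,0],[0,0,0,0],[0,0,0,0],[0,0,0,0],[0,0,0,0],[0,0,0,0]]], "jaw": 6}}

```text
clock: 31.95
tool_pos: [0.432, -0.0569, -0.0038]
orientation: [124.8, 89.9, 12.7]
force: [-1.4, 2.5, 7.2]
opening: 0.0643
```

Request:
{"fn": "move_arm", "kwargs": {"commands": [[[-0.5,0,0,0],[-1.5,0,0,0],[-2.5,0,0,0],[-3,0,0,0],[-3,0,0,0],[-2,0,0,0],[0,0,0,0],[0,0,0,0]]]}}

```text
clock: 32.75
tool_pos: [0.4308, -0.0571, 0.1203]
orientation: [-172.5, 90.0, 75.4]
force: [-1.2, 0.6, -2.9]
opening: 0.0643
```

```bash
python3 - <<'E'
from h import *
plan(.6397,-.0918,.12,-112);print(get_obs()['force'])
E
```

```text
clk 32.8 [ 0.4308 -0.0571  0.1203] th -112.1 tilt 0.04 q6 49 open 0.0643 | spin -0.002 dx 0.03 dy 20.67 dz -4.61
[-1.1951  0.5747 -2.9046]
```

Request:
{"fn": "move_arm", "kwargs": {"commands": [[[0,2,-0.4,0],[0,3.5,-0.8,0],[0,4,-0.9,0],[0,4,-0.9,0],[0,3.5,-0.8,0],[0,2.5,-0.6,0],[0,1.17,-0.2,0],[0,0,0,0]]]}}

```text
clock: 33.55
tool_pos: [0.6398, -0.0927, 0.1178]
orientation: [-62.6, 89.8, -174.8]
force: [-0.6, 0.5, -2.6]
opening: 0.0641
```

Request:
{"fn": "move_arm", "kwargs": {"commands": [[[0,0,0,0],[1.5,0,0,0],[2.5,0,0,0],[2.5,0,0,0],[1.5,0,0,0],[0,0,0,0],[0,0,0,0]]]}}

```text
clock: 34.25
tool_pos: [0.6396, -0.0922, 0.0412]
orientation: [38.4, 90.0, -73.7]
force: [0.4, 0.5, -1.8]
opening: 0.0641
```

```bash
python3 - <<'E'
from h import *
plan(.6397,-.0918,.007,-112);print(get_obs()['force'])
E
```

```text
clk 34.2 [ 0.6396 -0.0922  0.0412] th -112.1 tilt 0.01 q6 59 open 0.0641 | spin -0.001 dx 3.42 dy -0.00 dz -0.04
[ 0.4278  0.4521 -1.7833]
```

Request:
{"fn": "move_arm", "kwargs": {"commands": [[[1,0,0,0],[1,0,0,0],[0.6,0,0,0],[0.4,0,0,0],[0.3,0,0,0],[0.1,0,0,0],[0,0,0,0]]]}}

```text
clock: 34.95
tool_pos: [0.6402, -0.0923, 0.0066]
orientation: [101.9, 90.0, -10.2]
force: [0.4, -0.1, -2.1]
opening: 0.0645
```

Request:
{"fn": "move_arm", "kwargs": {"commands": [[[0.1,0,0,0],[0.1,0,0,0],[0,0,0,0]]]}}

```text
clock: 35.25
tool_pos: [0.6405, -0.0923, 0.0063]
orientation: [101.0, 89.9, -11.0]
force: [-4.6, 2.5, 10.4]
opening: 0.0642
```

Request:
{"fn": "move_arm", "kwargs": {"commands": [[[-0.05,0,0,0],[0,0,0,0],[0,0,0,0],[0,0,0,0],[-1,0,0,0],[-2.5,0,0,0],[-3.5,0,0,0],[-4,0,0,0]]], "jaw": 8.76}}

```text
clock: 36.05
tool_pos: [0.6393, -0.0924, 0.1158]
orientation: [-59.7, 89.9, -171.8]
force: [2.7, 0.4, -0.1]
opening: 0.0878
```

```bash
python3 - <<'E'
from h import *
plan(.443,-.319,.118,-112)
E
```

```text
clk 36.0 [ 0.6393 -0.0924  0.1158] th -112.1 tilt 0.11 q6 59 open 0.0878 | spin -0.002 dx -0.22 dy -9.71 dz 28.37
```

Request:
{"fn": "move_arm", "kwargs": {"commands": [[[0,-1.2,3.5,0],[0,-1.4,4.1,0],[0,-1.4,4.1,0],[0,-1.4,4.1,0],[0,-1.4,4.1,0],[0,-1.4,4.1,0],[0,-1.1,3.2,0],[0,-0.4,1.2,0]]]}}

```text
clock: 36.85
tool_pos: [0.4414, -0.3207, 0.1158]
orientation: [84.2, 90.0, -28.0]
force: [0.8, -0.1, -0.4]
opening: 0.0875
```

Request:
{"fn": "move_arm", "kwargs": {"commands": [[[0,0,0,0],[0,0,0,0],[0,0,0,0]]], "jaw": 7.5}}

```text
clock: 37.15
tool_pos: [0.4442, -0.3184, 0.1152]
orientation: [97.3, 90.0, -14.8]
force: [0.4, -0.1, -0.2]
opening: 0.0757
```

```bash
python3 - <<'E'
from h import *
p,X=wcirc(.443,-.319,.055,.068)
plan(.443,-.319,-.001,-112)
cv2.imwrite('pics/w6.png',p[:,:,::-1])
E
```

```text
circ [ 0.4434 -0.3204] r 0.0241 n 1354
clk 37.2 [ 0.4442 -0.3183  0.1151] th -112.0 tilt 0.01 q6 83 open 0.0755 | spin -0.001 dx 11.61 dy -0.09 dz 0.11
```

View pics/w6.png

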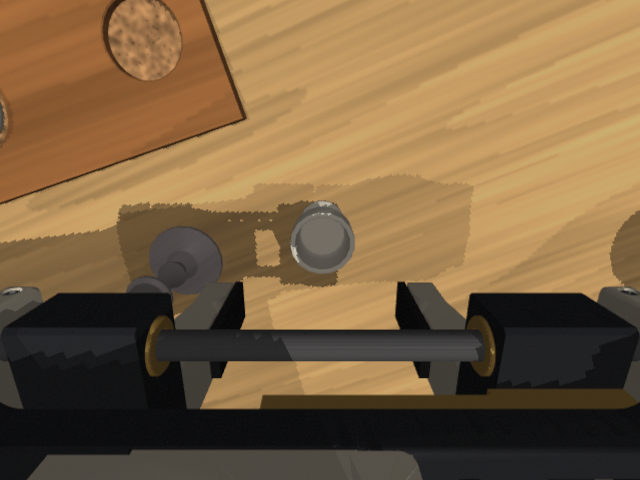

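The egg cup is at (322,237), centred between the jaws; the candlestick at (185,260) is outside the left finger.

Request:
{"fn": "move_arm", "kwargs": {"commands": [[[1.5,-0.08,0.18,0],[3,0,0,0],[3,0,0,0],[2,0,0,0],[1.3,0,0,0],[0.6,0,0,0],[0,0,0,0]]]}}

```text
clock: 37.9
tool_pos: [0.442, -0.3197, 0.0002]
orientation: [-83.7, 89.9, 164.2]
force: [-0.3, 1.2, -0.4]
opening: 0.0748
```

Request:
{"fn": "move_arm", "kwargs": {"commands": [[[0,0,0,0],[0,0,0,0],[0,0,0,0],[0,0,0,0],[0,0,0,0],[0,0,0,0],[0,0,0,0],[0,0,0,0]]], "jaw": 4.2}}

```text
clock: 38.7
tool_pos: [0.4425, -0.3204, 0.0015]
orientation: [89.7, 89.9, -22.3]
force: [0.4, 1.7, 4.2]
opening: 0.0463
```

Request:
{"fn": "move_arm", "kwargs": {"commands": [[[-0.5,0,0,0],[-1.5,0,0,0],[-2.5,0,0,0],[-3,0,0,0],[-3,0,0,0],[-2,0,0,0],[0,0,0,0],[0,0,0,0]]]}}

```text
clock: 39.5
tool_pos: [0.4416, -0.3201, 0.1259]
orientation: [168.2, 90.0, 56.0]
force: [0.6, -0.1, -1.9]
opening: 0.0465
```

```bash
python3 - <<'E'
from h import *
plan(.6268,-.2512,.12,-112);print(get_obs()['force'])
E
```

```text
clk 39.5 [ 0.4416 -0.3201  0.1259] th -112.1 tilt 0.02 q6 83 open 0.0465 | spin -0.002 dx 0.59 dy 14.59 dz -13.33
[ 0.5987 -0.1244 -1.8628]
```

Request:
{"fn": "move_arm", "kwargs": {"commands": [[[0,1.5,-1.4,0],[0,2.5,-2.3,0],[0,2.9,-2.6,0],[0,2.9,-2.6,0],[0,2.5,-2.3,0],[0,1.5,-1.4,0],[0,0.8,-0.73,0],[0,0,0,0]]]}}

```text
clock: 40.3
tool_pos: [0.6278, -0.2509, 0.124]
orientation: [-75.7, 89.8, 172.2]
force: [0.2, -0.9, -1.4]
opening: 0.046
```

Request:
{"fn": "move_arm", "kwargs": {"commands": [[[0,0,0,0],[1.5,0,0,0],[2.5,0,0,0],[2.5,0,0,0],[1.5,0,0,0],[0,0,0,0],[0,0,0,0]]]}}

```text
clock: 41.0
tool_pos: [0.6273, -0.2522, 0.0463]
orientation: [18.6, 90.0, -93.5]
force: [-0.9, -0.3, -0.5]
opening: 0.0461
```

```bash
python3 - <<'E'
from h import *
plan(.6268,-.2512,.013,-112);print(get_obs()['force'])
E
```

```text
clk 41.0 [ 0.6273 -0.2522  0.0463] th -112.1 tilt 0.02 q6 73 open 0.0461 | spin -0.002 dx 3.33 dy -0.08 dz -0.07
[-0.9273 -0.3069 -0.4632]
```

Request:
{"fn": "move_arm", "kwargs": {"commands": [[[1,-0.05,-0.05,0],[1,0,0,0],[0.6,0,0,0],[0.4,0,0,0],[0.2,0,0,0],[0.1,0,0,0],[0,0,0,0]]]}}

```text
clock: 41.7
tool_pos: [0.6272, -0.2511, 0.013]
orientation: [96.3, 90.0, -15.8]
force: [-0.3, -0.5, -0.2]
opening: 0.0462
```

Request:
{"fn": "move_arm", "kwargs": {"commands": [[[0.1,0,0,0],[0.1,0,0,0],[0,0,0,0]]]}}

```text
clock: 42.0
tool_pos: [0.6275, -0.2512, 0.0115]
orientation: [92.6, 89.9, -19.5]
force: [-1.0, 0.6, 2.8]
opening: 0.0463
```

Contact, with about 4 N. Release and retreat straight up, then look.

Request:
{"fn": "move_arm", "kwargs": {"commands": [[[0,0,0,0],[0,0,0,0],[0,0,0,0],[0,0,0,0],[-1,0,0,0],[-2.5,0,0,0],[-3.5,0,0,0],[-4,0,0,0]]], "jaw": 7.5}}

```text
clock: 42.8
tool_pos: [0.6263, -0.251, 0.1219]
orientation: [-74.7, 89.9, 173.2]
force: [0.7, -0.6, 0.7]
opening: 0.0749
```

Request:
{"fn": "move_arm", "kwargs": {"commands": [[[-4,-1,3,0],[-4,-1,3,0],[0,-2,4,0],[0,-2,4,0],[0,-2,4,0],[0,-2,4,0],[0,0,0,0],[0,0,0,0]]]}}

```text
clock: 43.6
tool_pos: [0.4517, -0.4172, 0.2004]
orientation: [85.5, 89.9, -26.7]
force: [-0.6, 0.2, -0.3]
opening: 0.0752
```

```bash
python3 - <<'E'
from h import *
p,d=snapshot('scene'); cv2.imwrite('pics/s4.png',p[:,:,::-1])
p,d=snapshot('top');c=calibration('top');X=cloud(d,c['mtx'],c['T'])
s=np.array([.633,.172]);yw=np.radians(-9);m=np.array([.633,-.1711]);by=np.radians(85.5-90)
def loc(q,o,a): v=q-o; return np.array([np.cos(a)*v[0]+np.sin(a)*v[1],-np.sin(a)*v[0]+np.cos(a)*v[1]])
for n,x,y,lo,hi,rr,f in (('salt',.690,.163,.07,.1,.03,'s'),('pepper',.612,.226,.08,.11,.03,'s'),('sugar',.597,.127,.066,.1,.038,'s'),('mug',.64,-.092,.084,.1,.042,'b'),('egg',.627,-.251,.065,.09,.035,'b'),('tumbler',.5827,.4062,.062,.1,.05,''),('candle',.4562,-.1874,.067,.11,.03,''),('bowl',.4538,.072,.024,.05,.05,'')):
    Q=X[(X[...,2]>lo)&(X[...,2]<hi)&(np.hypot(X[...,0]-x,X[...,1]-y)<rr)]
    ce,ra=cv2.minEnclosingCircle(Q[:,:2].astype(np.float32)); ce=np.array(ce)
    print(n,ce,'r %.4f top %.4f'%(ra,np.percentile(Q[:,2],98)), loc(ce,s,yw) if f=='s' else loc(ce,m,by) if f=='b' else '')
print(get_obs()['clock'],get_obs()['tool_pos'])
E
```

```text
salt [0.6899 0.1634] r 0.0183 top 0.0865 [0.0576 0.0004]
pepper [0.6106 0.2271] r 0.0205 top 0.1051 [-0.0308  0.0509]
sugar [0.5952 0.1257] r 0.0319 top 0.0905 [-0.0301 -0.0516]
mug [ 0.6394 -0.0916] r 0.0332 top 0.0940 [0.0001 0.0798]
egg [ 0.6276 -0.2506] r 0.0247 top 0.0780 [ 0.0009 -0.0797]
tumbler [0.5831 0.4055] r 0.0351 top 0.0929 
candle [ 0.4559 -0.1871] r 0.0168 top 0.0977 
bowl [0.4537 0.0719] r 0.0376 top 0.0369 
43.7 [ 0.4529 -0.4162  0.1999]
```

View pics/s4.png

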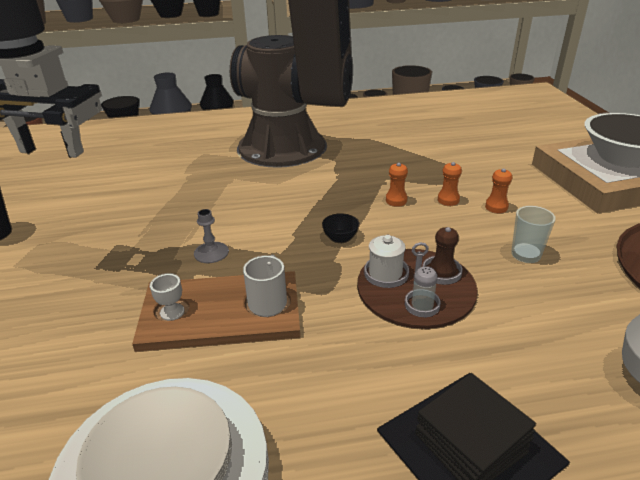

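All five stand upright in their places: egg cup (167,297), mug (265,286), sugar (386,260), mill (446,252) and salt (424,290). The three bystanders haven't moved and the arm is clear, so I'll hand in.

```bash
python3 -c "from plant import *; print(close_job())"
```

```text
the job is handed in; nothing more can be done
None
```

The job is handed in, after about 44 s of robot time. All five things stand upright in their places: the mug and egg cup in the board's recesses, and the salt, pepper and sugar in the stand's rings.

**Final check:** in the last top-camera picture each one is within 3 mm of its target centre, against 12 mm allowed. Their tops are at the heights expected for feet on the recess and ring floors, within about 4 mm. The tumbler, candlestick and dip bowl measure less than 1 mm from where they started. The forces read as I set each one down stayed at about 11 N or less.

**What disagreed:**
- **TCP position:** the fingers end about 37 mm behind the TCP position the robot reports. Because of that, the first grip on the sugar pot closed over its lid with about 14 N and slipped off without tipping the pot. I measured the offset in the wrist depth image and used it for every later grip.
- **Pepper mill grip:** the jaws stopped at 39 mm rather than the 32 mm waist, so they probably held it by the head. It lifted and set down upright.

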